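Put the washed coffee drip filter together on its coaster

TASK

The drip filter has been washed and its parts lie about the worktop. Put it together again from the bottom up, one part after another: stand the white beaker upright in the hollow of the dark wooden coaster, seat the filter on the beaker with its foot ring inside the beaker's mouth, drop the press down to the floor of the filter, and last put the lid over the filter's rim. Everything should sit flat, and the espresso cup, the spoon and the honey jar must stay where they are.

Things in the scene. Friction and masses are not known exactly. Their poses are not given: they have to be found in the camera images.
- coaster: Round dark wooden coaster, 104 mm across, 11 mm high, fixed. The round hollow in its top, 80 mm across, 5 mm deep, takes the beaker. Origin: centre of its underside; the hollow's floor is 6 mm above it; z up. Beware, for all the work: wall cupboards with bar handles hang from 0.46 m above the worktop up, from x = 0.53 on: swing the arm from side to side drawn in, the hand low.
- beaker: Low white ceramic beaker without a handle, straight-sided, 64 mm outside diameter (narrowing to 54 mm at the very foot), 60 mm high, mouth 57 mm inside, wall 3.5 mm; 220 g. Origin: centre of its underside; z along its axis, up. It stands upright on the worktop.
- filter: Steel filter: open round chamber 60 mm outside, 55 inside, on a flange 88 mm across, a foot ring 48 mm across below it; 140 g. Origin: centre under the foot ring, z up. Flange 7 to 9.5 mm up, chamber floor 10 (takes the press), rim 48. Flat wire loop on the flange's +y side to 63 mm from the axis. On the beaker the flange rests on the rim: origin 53 mm above the beaker's.
- press: Steel press: flat perforated disc 46 mm across, 3 mm thick, with a thin upright stem in its middle ending in a round grip, 13 mm across, 36 to 54 mm above the underside; 60 g. Origin: centre of the disc's underside, z up. Stands on its disc. In the filter the disc lies on the floor (origin 10 mm above the filter's) and the grip's top stands 16 mm above the rim.
- lid: Steel lid: round cap 76 mm across (skirt 70 mm inside), flat shoulder, hollow dome (about 40 mm inside) and a black round knob, 15 mm across, 37 to 49 mm up; 70 g. Origin: centre of the skirt's lower edge, z up. Stands on its skirt. On the filter the shoulder (its underside 9 mm up) rests on the rim, dome over the press's grip: origin 39 mm above the filter's.
- espresso_cup: Bystander: small white espresso cup with a handle, 58x85x56 mm high. Origin: centre of its underside. Stays where it is.
- coffee_spoon: Bystander: steel teaspoon 137x28x13 mm lying flat. Origin: middle of its underside, x along it. Stays where it is.
- honey_jar: Bystander: glass honey jar with a dark lid, 71 mm across, 110 mm high. Origin: centre of its underside. Stays where it is.
There are look-alikes about, which are no part of the job. Leave any pink look-alike of the lid alone. Leave any pink look-alike of the press alone.

How it is judged:
By the outcome, as a careful person would: the job done as asked, in the order asked, and still so for the second after the job is handed in, with the robot touching nothing.
It also fails if it takes over 112 s, if anything falls off the work surface, if the arm or the gripper's body presses on something with over 40 N, if the wrist force passes 120 N, or if a joint passes its speed limit or range.

ROBOT

A 6-joint arm with a two-finger parallel gripper is mounted at the origin on a cart in front of the work surface, level with it; the furniture and walls round the work are solid. World frame = base frame: x ahead of the robot, y to its left, z up, the work surface at z = 0. Lengths are in m, angles in rad, forces in N, time in s.
With the tool pointing down it reaches from about 0.35 to 0.775 m from the base axis. Payload 5.5 kg.
Tool frame: the origin (TCP) lies at the very end of the fingers, on their centre line; the grasp point (between the pads) lies 19 mm behind it (arm.grip_point_offset is the distance from the TCP to the grasp point, in m); z points along the fingers, y is the line along which they close (so a half turn about z gives the same grasp; the last joint's range is limited). The gripper opens to 85 mm and grips with 20 to 120 N. Pads are 22 mm wide; open, the fingers measure 114 mm over their backs; the gripper's body (76 mm by 85 mm) begins 54 mm behind the grasp point. The pads swing forward as they close: fully open they stand 13 mm farther back than shut.
Start: joints at [-1.337, 0.313, 0.046, 1.304, 0, 1.431], TCP at [0.21, -0.535, 0.231] pointing down, gripper open.
Joint ranges: [-2.76, 2.76], [-0.86, 1.69], [-1.03, 1.26], [-2.2, 2.34], [-1.47, 1.5], [-3.14, 3.14]. Speed limits (rad/s): [2.57, 2.57, 3.14, 3.14, 3.14, 3.14].

INTERFACE

Orientations are given as [roll, pitch, yaw] about the fixed x, y, z axes, in that order (R = Rz(yaw) Ry(pitch) Rx(roll)).
In Python, from station import arm gives the robot as it stands.
- The arm moves only by the tool send_rows, never from a script. Its arguments are lists of equal length, an entry for each row: "rot": the turn, a rotation vector about the tool's x, y, z as a fraction of full scale, a list of three; "offset": the shift along the tool's x, y, z as a fraction of full scale, a list of three; "hand": the opening, from 0 (shut) to 1 (fully open). In form: {"rot": [[rx, ry, rz], ...], "offset": [[tx, ty, tz], ...], "hand": [hand, ...]}. A call has 1 to 20 rows; each row is the pose to reach, as a shift and turn from the pose commanded when the call began, along the tool's axes at that moment; what a row does not reach only later rows make up. Full scale, the value 1, is 200 mm for a shift and 60 degrees for a turn. A row lasts 1/12 s, in which the tool goes at most 41.7 mm and 7.16 degrees, less where a joint would pass 70% of its speed; a pose out of reach is approached as far as the arm can. A call with a number of a shift or a turn outside -1 to 1 is refused whole. A call with a gripper value outside its range is refused whole. The fingers move at their own pace and stop on an object; "newtons" is the grip in N (left out, the last holds). Time passes only in rows, so rows that repeat a pose let the fingers close. It gives the time, the measured TCP pose, the force, the opening and the grip force at its end, in the units of the state.
- arm.state(): the state, without advancing time (a new reading comes with each control period).
- arm.get_image(name): name is "scene" or "top" or "wrist"; returns a dict with "image" (480x640x3 uint8, red, green, blue), "fx", "fy", "cx", "cy" (pixels), "rvec" (rotation vector, rad) and "tvec" (3), from world to camera coordinates, as OpenCV has them. Camera axes: x right, y down, z forward; pixel columns grow to the right and rows downward; lengths in m; the calibration is good to about 2 mm. A picture is of the moment at which its call begins. There is no depth.
- arm.sign_off(): hands the job in; it is judged then, once.
The state is a dict: "clock": time; "joint_pos": joint angles; "qd": joint speeds; "effort": joint torques, N m; "position": TCP position; "tool_rot": TCP orientation; "ft_force": force on the tool from outside, world axes, zero at the start; "torque": the same for the moment, N m; "opening": finger opening in m; "gripper_force": force on a finger pad.
Only numpy, scipy, OpenCV 4.12 (cv2) and the standard library are available. Lean on these libraries where they do the work, as an engineer would, in place of code of your own. Each camera call takes 0.05 s, during which the arm holds its last target. There are 200 camera calls.

## Working session

There is one attempt and no reset: what is moved stays moved. The work goes in short steps, Python scripts to look and compute and a tool call to move; the robot and the scene stay as the last step left them, time stands still between calls to the robot, and variables do not carry over. Pictures are saved under pics/ and viewed, at most 14 in all, crops included, and the job is handed in when it is done.

Besides the shell and the picture viewer there is one more tool, called as a command line: name --argument value ..., lists and objects as JSON in quotes. send_rows: Moves the arm, as the interface text tells. Its arguments: {"type":"object","properties":{"rot":{"type":"array","items":{"type":"array","items":{"type":"number","minimum":-1,"maximum":1}}},"offset":{"type":"array","items":{"type":"array","items":{"type":"number","minimum":-1,"maximum":1}}},"hand":{"type":"array","items":{"type":"number"}},"newtons":{"type":"number"}},"required":["rot","offset","hand"]}

```bash
ls; mkdir -p pics
python3 - <<'E'
from station import arm
import cv2,numpy as np
print(arm.state(), arm.grip_point_offset)
for n in("scene","top","wrist"):
    d=arm.get_image(n); cv2.imwrite(f"pics/{n}0.png",d["image"][:,:,::-1]); R=cv2.Rodrigues(np.array(d["rvec"]))[0]
    print(n,d["fx"],d["cx"],d["cy"],(-R.T@np.array(d["tvec"]).ravel()).round(3),R.round(2).tolist())
E
```

```text
pics
{'clock': 0.0, 'joint_pos': array([-1.33656997e+00,  3.14010690e-01,  4.49834378e-02,  1.30360620e+00,
       -1.18139582e-05,  1.43120123e+00]), 'qd': array([-0.00236019,  0.00031076, -0.00010034,  0.00114647, -0.00127794,
        0.00029026]), 'effort': array([-3.00105721e-04, -4.80627251e+01,  2.98533207e+01,  1.92318106e-02,
       -2.71779854e-04,  6.46060272e-06]), 'position': array([ 0.2098463 , -0.53479054,  0.23040485]), 'tool_rot': array([-3.13977176e+00, -2.43922268e-04,  3.73821245e-01]), 'ft_force': array([-0.20508763, -0.0939846 , -0.12192836]), 'torque': array([ 0.02142658, -0.0136026 , -0.03102353]), 'gripper_force': 0.0, 'opening': 0.08526081694173765} 0.0187
scene 595.5078057553126 327.7961685985284 234.5111771758352 [-0.03   0.935  0.883] [[-0.86, -0.51, -0.01], [-0.31, 0.55, -0.77], [0.4, -0.66, -0.64]]
top 542.0797693308473 318.3021352268217 230.44834859994526 [0.266 0.059 1.277] [[-0.02, -1.0, -0.01], [-0.99, 0.02, -0.16], [0.16, 0.0, -0.99]]
wrist 371.30062782290173 318.0232646971572 240.48375456899194 [ 0.277 -0.508  0.373] [[0.37, -0.93, -0.0], [-0.89, -0.35, 0.29], [-0.27, -0.1, -0.96]]
```

View pics/scene0.png

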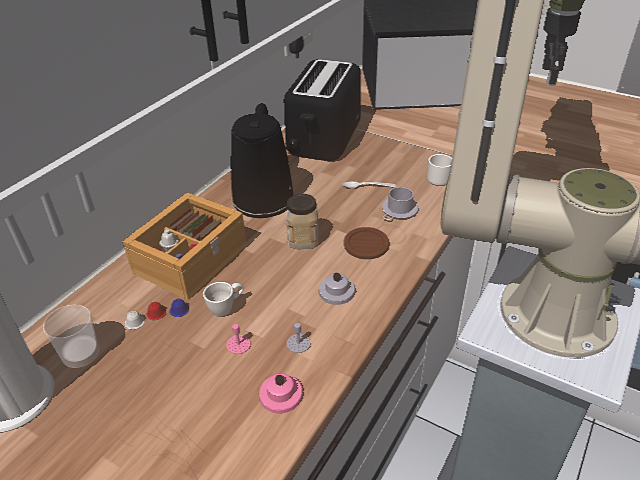

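View pics/top0.png

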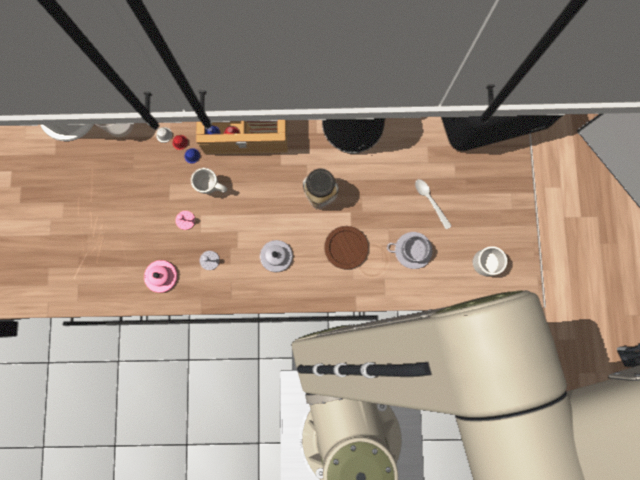

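Candidates (scene px / top px):
- **Lid:** grey (337,288)/(276,256), which I choose. The pink one at (281,392)/(160,276) is a look-alike.
- **Press:** grey (298,338)/(209,260), which I choose. The pink one at (238,342)/(185,220) is a look-alike.
- **Beaker:** white with no handle (440,168)/(492,262), which I choose. The espresso cup (222,298)/(205,181) has a handle, and the glass is at (72,335).
- **Filter:** (400,203)/(413,250), wire loop to the left at (391,248).
- **Coaster:** (367,243)/(347,247).

```bash
cat > h.py <<'E'
from station import arm
import cv2,numpy as np
from scipy.spatial.transform import Rotation as Ro
def cam(n,save=None):
    d=arm.get_image(n); d["K"]=np.array([[d["fx"],0,d["cx"]],[0,d["fy"],d["cy"]],[0,0,1]])
    d["R"]=cv2.Rodrigues(np.array(d["rvec"],float))[0]; d["t"]=np.array(d["tvec"],float).ravel(); d["C"]=-d["R"].T@d["t"]
    d["bgr"]=np.ascontiguousarray(d["image"][:,:,::-1])
    if save: cv2.imwrite("pics/"+save,d["bgr"])
    return d
def ray(d,p): return d["R"].T@np.linalg.inv(d["K"])@np.array([p[0],p[1],1.])
def plane(d,p,z):
    v=ray(d,p); return d["C"]+v*(z-d["C"][2])/v[2]
def proj(d,P): return cv2.projectPoints(np.array(P,float).reshape(-1,1,3),np.array(d["rvec"],float),d["t"],d["K"],None)[0].reshape(-1,2)
def tri(d1,p1,d2,p2):
    P=[d["K"]@np.c_[d["R"],d["t"]] for d in(d1,d2)]
    X=cv2.triangulatePoints(P[0],P[1],np.array(p1,float).reshape(2,1),np.array(p2,float).reshape(2,1)).ravel(); return X[:3]/X[3]
def blobs(m,amin=30):
    n,l,s,c=cv2.connectedComponentsWithStats(m.astype(np.uint8)); return [(s[i].tolist(),c[i].round(1).tolist()) for i in range(1,n) if s[i][4]>=amin],l
def tool(w):  # world shift -> tool-axis shift, in full-scale units, from the measured pose
    return Ro.from_euler("xyz",arm.state()["tool_rot"]).inv().apply(w)/0.2
E
python3 - <<'E'
from h import *
T=cam("top");S=cam("scene")
for nm,d,rois in(("top",T,dict(beaker=(465,240,520,290),filt=(380,225,440,275),lid=(255,235,300,280),press=(195,245,225,275),coaster=(318,220,374,275))),
           ("scene",S,dict(beaker=(422,148,458,190),filt=(378,182,422,224),lid=(312,265,360,308),press=(282,318,316,358),coaster=(338,222,396,262)))):
    hsv=cv2.cvtColor(d["bgr"],cv2.COLOR_BGR2HSV)
    for k,(a,b,c,e) in rois.items():
        s=hsv[b:e,a:c].astype(int)
        m=(s[...,2]<115)&(s[...,1]>60) if k=="coaster" else s[...,1]<70
        B,l=blobs(m,60)
        for bb,cc in B: print(nm,k,[bb[0]+a,bb[1]+b]+bb[2:],[cc[0]+a,cc[1]+b])
c1=cv2.resize(T["bgr"][215:290,180:330],None,fx=5,fy=5,interpolation=2); c2=cv2.resize(T["bgr"][215:290,375:525],None,fx=5,fy=5,interpolation=2)
c3=cv2.resize(S["bgr"][140:360,270:470],None,fx=3,fy=3,interpolation=2)
cv2.imwrite("pics/c3.png",c3[:600])
E
```

```text
top beaker [472, 246, 36, 31, 865] [489.8, 261.1]
top filt [386, 231, 47, 38, 1204] [412.2, 249.8]
top lid [259, 240, 34, 33, 879] [275.7, 255.7]
top press [199, 250, 21, 21, 337] [209.0, 260.1]
top coaster [326, 227, 43, 42, 1006] [347.8, 247.5]
scene beaker [425, 148, 33, 42, 1034] [443.2, 169.2]
scene filt [378, 182, 41, 39, 954] [398.8, 202.1]
scene lid [318, 273, 38, 32, 884] [336.3, 289.4]
scene press [286, 323, 25, 30, 442] [298.0, 340.6]
scene coaster [344, 228, 46, 31, 1076] [366.3, 242.6]
```

View pics/c3.png

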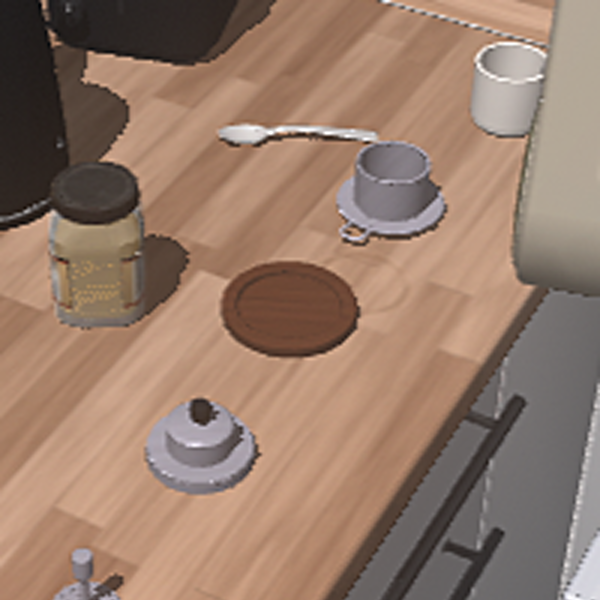

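The crop confirms the choice: grey lid with dark knob, grey press, handleless beaker at upper right, and filter with its loop toward the lower left. Next I get coarse positions.

Run:
```python
from h import *
T=cam("top");S=cam("scene")
f=lambda a:np.round(a,4).tolist()
for k,pt,ps,z in(("beaker rim",(492,261),(441,159),.06),("filter rim",(414,250),(401,194),.048),("lid knob",(275.5,255),(336.5,277),.045),("press top",(214,259),(297.5,326),.054),("coaster",(347.3,247.7),(366.5,242.5),.011)):
    print(k,f(plane(T,pt,z)),f(plane(S,ps,z)),f(tri(T,pt,S,ps)))
```

```text
beaker rim [0.3871, -0.3242, 0.06] [0.3873, -0.3295, 0.06] [0.3859, -0.3232, 0.064]
filter rim [0.4171, -0.1524, 0.048] [0.4174, -0.1548, 0.048] [0.4166, -0.1521, 0.05]
lid knob [0.4124, 0.164, 0.045] [0.4099, 0.17, 0.045] [0.4131, 0.1645, 0.039]
press top [0.4051, 0.303, 0.054] [0.4026, 0.3278, 0.054] [0.4116, 0.3095, 0.0302]
coaster [0.4303, -0.0023, 0.011] [0.425, 0.0069, 0.011] [0.4307, -0.003, 0.0015]
```

send_rows --rot '[[0, 0, -0.9], [0, 0, -0.9], [0, 0, -0.9], [0, 0, -0.9], [0, 0, -0.9], [0, 0, -0.9], [0, 0, -0.9], [0, 0, -0.9], [0, 0, -0.9], [0, 0, -0.9]]' --offset '[[0.97, -0.53, 0], [0.97, -0.53, 0], [0.97, -0.53, 0], [0.97, -0.53, 0], [0.97, -0.53, 0], [0.97, -0.53, 0], [0.97, -0.53, 0], [0.97, -0.53, 0], [0.97, -0.53, 0], [0.97, -0.53, 0]]' --hand '[1, 1, 1, 1, 1, 1, 1, 1, 1, 1]'

```text
clock: 1.18
position: [0.352, -0.3657, 0.2314]
tool_rot: [3.141, 0.0, 1.314]
ft_force: [-0.1, -0.1, -0.2]
opening: 0.0851
gripper_force: 0.0
```

Run:
```python
from h import *
import pickle
d=cam("wrist","w1.png"); pickle.dump(d,open("w1.pkl","wb")); print(proj(d,[[.387,-.324,.06],[.387,-.324,0]]))
```

```text
[[346.68483592 159.01384986]
 [342.16378243 154.36296216]]
```

send_rows --rot '[[0, 0, -0.243], [0, 0, -0.243], [0, 0, -0.243]]' --offset '[[0.25, 0.117, 0.1], [0.25, 0.117, 0.1], [0.25, 0.117, 0.1]]' --hand '[1, 1, 1]'

```text
clock: 1.48
position: [0.3874, -0.321, 0.2099]
tool_rot: [-3.14, -0.003, 1.575]
ft_force: [0.1, 0.6, -0.5]
opening: 0.0852
gripper_force: 0.0
```

Run:
```python
from h import *
import pickle
d=cam("wrist","w2.png"); pickle.dump(d,open("w2.pkl","wb")); print(proj(d,[[.387,-.324,.06],[.387,-.324,0]])); s=arm.state();print(s["position"],s["tool_rot"])
a=pickle.load(open("w1.pkl","rb"))
cv2.imwrite("pics/w12.png",cv2.resize(np.hstack([a["bgr"],d["bgr"]]),(800,300)))
```

```text
[[318.30048711 227.25840242]
 [318.34147436 211.8163693 ]]
[ 0.38705465 -0.3223552   0.21059722] [-3.14039042e+00 -1.16541609e-03  1.57052532e+00]
```

View pics/w12.png

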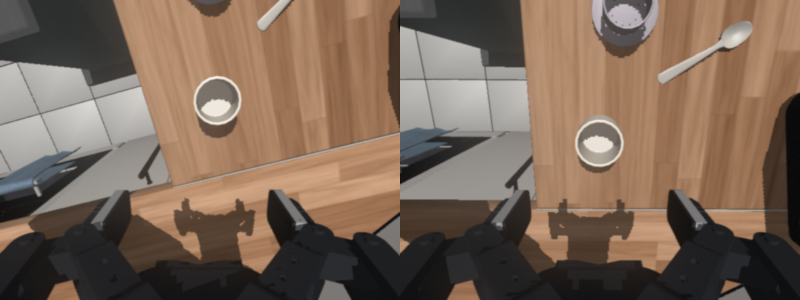

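Both wrist views show the beaker rim clearly, at about (347,161) in the left view and (318,227) in the right, full scale. The filter and spoon are at the top. I'll measure the rim in both.

```bash
cat >> h.py <<'E'
def ell(d,m,roi,amin=50):
    "largest blob of mask m in roi (x0,y0,x1,y1): ellipse of its hull"
    a,b,c,e=roi; mm=np.zeros(m.shape,np.uint8); mm[b:e,a:c]=m[b:e,a:c]
    C=max(cv2.findContours(mm,cv2.RETR_EXTERNAL,cv2.CHAIN_APPROX_NONE)[0],key=cv2.contourArea)
    return cv2.fitEllipse(cv2.convexHull(C))
def hsv(d):
    h=cv2.cvtColor(d["bgr"],cv2.COLOR_BGR2HSV).astype(int); return h[...,0],h[...,1],h[...,2]
E
python3 - <<'E'
from h import *
import pickle
e=[];D=[pickle.load(open(f"w{i}.pkl","rb")) for i in(1,2)]
for d,r in zip(D,((300,110,395,210),(270,180,370,280))):
    H,s,v=hsv(d); 
    for th in(180,205):
        E=ell(d,(v>th)&(s<45),r); print(np.round(E[0],1),np.round(E[1],1),plane(d,E[0],.06).round(4), "dia",E[1][1]/d["fx"]*np.linalg.norm(plane(d,E[0],.06)-d["C"]))
    e.append(E[0])
print(tri(D[0],e[0],D[1],e[1]).round(4))
E
```

```text
[347.4 160.4] [75.3 77.8] [ 0.3873 -0.3252  0.06  ] dia 0.06625363936271562
[347.4 160.1] [75.2 77.4] [ 0.3873 -0.325   0.06  ] dia 0.06587607379760135
[318.5 228.2] [76.1 76.6] [ 0.3872 -0.3248  0.06  ] dia 0.06244889692104408
[318.5 228.3] [74.7 76.5] [ 0.3872 -0.3249  0.06  ] dia 0.0623576055494218
[ 0.3873 -0.3251  0.0594]
```

send_rows --rot '[[0, 0, 0], [0, 0, 0], [0, 0, 0], [0, 0, 0], [0, 0, 0], [0, 0, 0], [0, 0, 0], [0, 0, 0], [0, 0, 0], [0, 0, 0], [0, 0, 0], [0, 0, 0]]' --offset '[[-0.013, 0, 0.2], [-0.013, 0, 0.4], [-0.013, 0, 0.6], [-0.013, 0, 0.75], [-0.013, 0, 0.87], [-0.013, 0, 0.95], [-0.013, 0, 0.95], [-0.013, 0, 0.95], [-0.013, 0, 0.95], [-0.013, 0, 0.95], [-0.013, 0, 0.95], [-0.013, 0, 0.95]]' --hand '[1, 1, 1, 1, 1, 1, 0.6, 0.6, 0.6, 0.6, 0.6, 0.6]' --newtons 40

```text
clock: 2.53
position: [0.3875, -0.3265, 0.0222]
tool_rot: [3.141, 0.001, 1.57]
ft_force: [0.9, 0.5, -2.9]
opening: 0.0622
gripper_force: 44.2
```

send_rows --rot '[[0, 0, 0], [0, 0, 0], [0, 0, 0], [0, 0, 0], [0, 0, 0], [0, 0, 0], [0, 0, 0], [0, 0, 0], [0, 0, 0], [0, 0, 0], [0, 0, 0]]' --offset '[[0, 0, -0.1], [0, 0, -0.28], [0, 0, -0.45], [0, 0, -0.6], [0.12, 0.03, -0.65], [0.3, 0.06, -0.65], [0.5, 0.1, -0.65], [0.7, 0.14, -0.65], [0.85, 0.18, -0.65], [0.95, 0.2, -0.65], [0.95, 0.2, -0.65]]' --hand '[0.6, 0.6, 0.6, 0.6, 0.6, 0.6, 0.6, 0.6, 0.6, 0.6, 0.6]'

```text
clock: 3.45
position: [0.427, -0.1322, 0.1517]
tool_rot: [3.141, -0.001, 1.575]
ft_force: [-0.2, 0.4, -2.8]
opening: 0.0628
gripper_force: 45.4
```

Run:
```python
from h import *
import pickle
d=cam("wrist","w3.png"); pickle.dump(d,open("w3.pkl","wb")); print(proj(d,[[.43,0,.011],[.417,-.152,.048]])); s=arm.state();print(s["position"],s["tool_rot"],s["opening"])
```

```text
[[324.0116159   39.61375921]
 [304.40248034 266.2994788 ]]
[ 0.42714009 -0.13403844  0.15175572] [3.14116892e+00 3.26736937e-04 1.57458981e+00] 0.0624167415523633
```

View pics/w3.png

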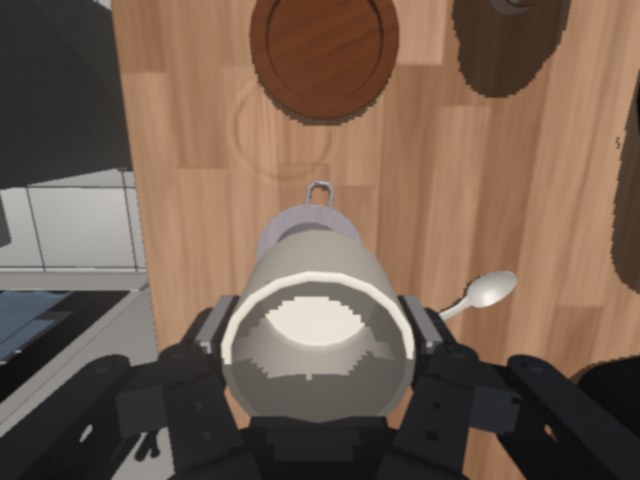

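The beaker is held upright. The coaster is near (324,43), cut off at the top edge, and the filter loop at (319,190) points to +y. I move on for a full view of the coaster.

send_rows --rot '[[0, 0, 0], [0, 0, 0], [0, 0, 0], [0, 0, 0]]' --offset '[[0.13, 0, 0], [0.25, 0, 0], [0.3, 0, 0], [0.3, 0, 0]]' --hand '[0.6, 0.6, 0.6, 0.6]'

```text
clock: 3.83
position: [0.4268, -0.075, 0.1514]
tool_rot: [-3.142, 0.0, 1.572]
ft_force: [-0.1, -0.7, -2.4]
opening: 0.0629
gripper_force: 45.4
```

Run:
```python
from h import *
import pickle
d=cam("wrist","w4.png"); pickle.dump(d,open("w4.pkl","wb"));s=arm.state();print(s["position"],s["tool_rot"])
a=pickle.load(open("w3.pkl","rb")); e=[]
for q,r in((a,(230,0,420,140)),(d,(230,0,420,250))):
    H,S,v=hsv(q); m=(S>130)&(v<125)
    ys,xs=np.nonzero(m[r[1]:r[3],r[0]:r[2]]); print(len(xs),xs.min()+r[0],xs.max()+r[0],ys.min()+r[1],ys.max()+r[1], [q["bgr"][y,x].tolist() for x,y in((300,40),(430,60))])
    E=ell(q,m,r); print(E, plane(q,E[0],.011).round(4)); e.append(E[0])
    a_,b_,c_,d_=r; vis=q["bgr"].copy()
    cv2.ellipse(vis,E,(0,255,0),1)
print(tri(a,e[0],d,e[1]).round(4))
cv2.imwrite("pics/v4.png",vis)
```

```text
[ 0.42716963 -0.0761064   0.15147795] [3.14127175e+00 9.41273799e-04 1.57183211e+00]
14881 250 398 0 118 [[35, 59, 104], [112, 141, 180]]
((324.0093078613281, 35.978050231933594), (148.5983428955078, 165.19708251953125), 0.41861796379089355) [0.43   0.0022 0.011 ]
16032 254 393 50 195 [[105, 138, 181], [122, 154, 198]]
((323.4312438964844, 122.67642974853516), (139.540771484375, 146.35189819335938), 1.4889986515045166) [0.4301 0.0025 0.011 ]
[0.43   0.0026 0.0095]
```

View pics/v4.png

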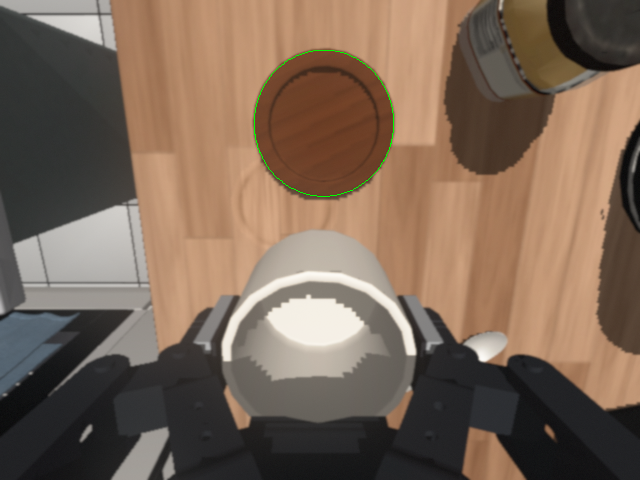

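The view shows the coaster centred at (323,123) with the hollow concentric. It measures (0.430, 0.002, 0.010). I'll place the beaker.

send_rows --rot '[[0, 0, 0], [0, 0, 0], [0, 0, 0], [0, 0, 0], [0, 0, 0], [0, 0, 0], [0, 0, 0], [0, 0, 0], [0, 0, 0], [0, 0, 0], [0, 0, 0], [0, 0, 0]]' --offset '[[0.15, 0, 0], [0.3, 0.015, 0], [0.385, 0.015, 0.05], [0.385, 0.015, 0.2], [0.385, 0.015, 0.35], [0.385, 0.015, 0.46], [0.385, 0.015, 0.53], [0.385, 0.015, 0.57], [0.385, 0.015, 0.595], [0.385, 0.015, 0.61], [0.385, 0.015, 0.615], [0.385, 0.015, 0.615]]' --hand '[0.6, 0.6, 0.6, 0.6, 0.6, 0.6, 0.6, 0.6, 0.6, 0.6, 0.6, 0.6]'

```text
clock: 4.88
position: [0.4309, 0.0006, 0.0288]
tool_rot: [3.14, 0.0, 1.57]
ft_force: [0.4, 0.3, -3.0]
opening: 0.063
gripper_force: 45.3
```

send_rows --rot '[[0, 0, 0], [0, 0, 0], [0, 0, 0], [0, 0, 0], [0, 0, 0], [0, 0, 0], [0, 0, 0], [0, 0, 0], [0, 0, 0], [0, 0, 0], [0, 0, 0]]' --offset '[[0, 0, 0.004], [0, 0, 0.006], [0, 0, 0.006], [0, 0, 0.006], [0, 0, 0.006], [0, 0, -0.05], [0, 0, -0.2], [0, 0, -0.4], [-0.1, 0, -0.55], [-0.25, 0, -0.6], [-0.25, 0, -0.6]]' --hand '[0.6, 0.6, 1, 1, 1, 1, 1, 1, 1, 1, 1]'

```text
clock: 5.8
position: [0.4335, -0.0529, 0.1522]
tool_rot: [3.133, 0.004, 1.568]
ft_force: [0.7, -0.4, -0.7]
opening: 0.0857
gripper_force: 0.0
```

Run:
```python
from h import *
import pickle
d=cam("wrist","w5.png"); pickle.dump(d,open("w5.pkl","wb"));s=arm.state();print(s["position"],s["tool_rot"],s["opening"]); print(proj(d,[[.43,.001,.066],[.417,-.152,.048]]))
```

```text
[ 0.43201745 -0.05102832  0.15036991] [3.13657685e+00 1.87392449e-03 1.56755562e+00] 0.08525622632508613
[[311.70116126 161.59322401]
 [296.47898052 361.86795921]]
```

View pics/w5.png

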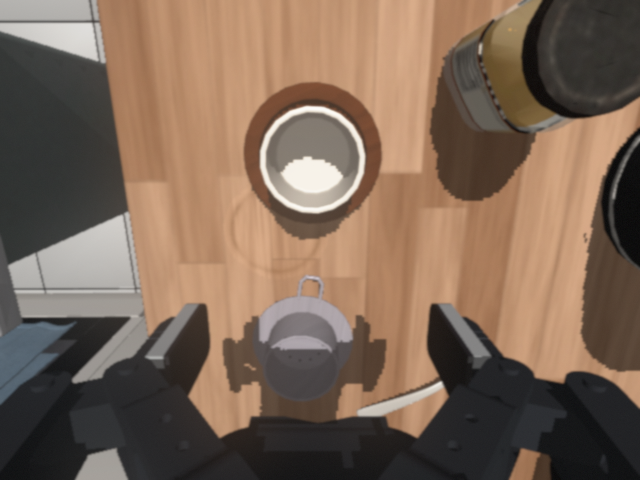

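The beaker stands in the hollow, rim at (313,160). The filter is at (303,350) with its loop up at (312,280).

send_rows --rot '[[0, 0, 0], [0, 0, 0], [0, 0, 0]]' --offset '[[-0.15, 0, 0], [-0.25, 0, -0.05], [-0.25, 0, -0.05]]' --hand '[1, 1, 1]'

```text
clock: 6.1
position: [0.4308, -0.101, 0.1587]
tool_rot: [3.141, 0.001, 1.568]
ft_force: [1.6, -0.7, 0.0]
opening: 0.0854
gripper_force: 0.0
```

Run:
```python
from h import *
import pickle
d=cam("wrist","w6.png"); pickle.dump(d,open("w6.pkl","wb"));s=arm.state();print(s["position"],s["tool_rot"])
```

```text
[ 0.43029084 -0.09953515  0.15814019] [ 3.14131067e+00 -1.06950404e-04  1.56851576e+00]
```

send_rows --rot '[[0, 0, 0], [0, 0, 0], [0, 0, 0], [0, 0, 0]]' --offset '[[-0.15, -0.02, 0], [-0.3, -0.05, 0.05], [-0.35, -0.05, 0.05], [-0.35, -0.05, 0.05]]' --hand '[1, 1, 1, 1]'

```text
clock: 6.48
position: [0.4195, -0.1692, 0.1471]
tool_rot: [-3.14, -0.001, 1.568]
ft_force: [0.6, 0.2, 0.4]
opening: 0.0856
gripper_force: 0.0
```

Run:
```python
from h import *
import pickle
d=cam("wrist","w7.png"); pickle.dump(d,open("w7.pkl","wb"));s=arm.state();print(s["position"],s["tool_rot"]); print(proj(d,[.417,-.152,.048]))
a,b=[pickle.load(open(f"w{i}.pkl","rb")) for i in(5,6)]; e=[]
for q in(a,b):
    H,S,v=hsv(q); x,y=map(int,proj(q,[.43,.001,.066])[0]); E=ell(q,(v>185)&(S<40),(x-70,max(y-70,0),x+70,y+70)); print(E,plane(q,E[0],.066).round(4)); e.append(E[0])
print("beaker",tri(a,e[0],b,e[1]).round(4))
cv2.imwrite("pics/c67.png",np.hstack([b["bgr"][100:500,130:530],d["bgr"][80:460,130:530][:380]] if 0 else [b["bgr"][80:460,120:520],d["bgr"][80:460,120:520]]))
```

```text
[ 0.41960122 -0.16822162  0.14743269] [-3.14013590e+00 -1.73990663e-03  1.56936874e+00]
[[315.1470855  216.65009499]]
((312.05328369140625, 159.1241912841797), (104.21868133544922, 106.59803771972656), 175.37762451171875) [0.4302 0.0025 0.066 ]
((317.3475646972656, 74.79151153564453), (107.5186996459961, 116.87296295166016), 0.12921111285686493) [0.4302 0.0023 0.066 ]
beaker [0.4302 0.0024 0.0654]
```

View pics/c67.png

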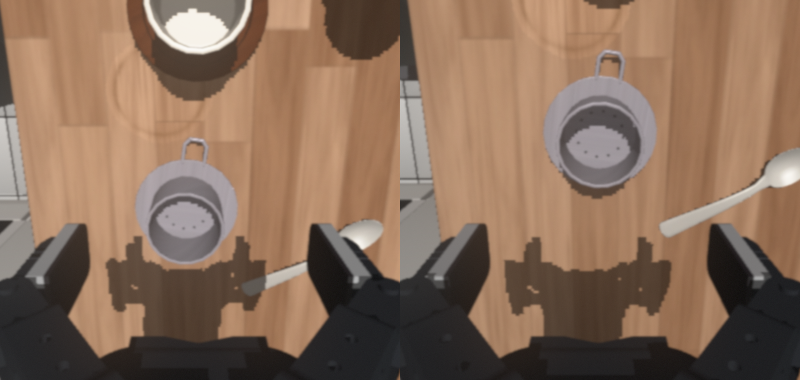

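Filter rim: left view centre about (305,309), right view about (320,225) in full-image pixels. The loop points at +y, slightly toward +x. The spoon lies to the +x side.

Run:
```python
from h import *
import pickle
a,b=[pickle.load(open(f"w{i}.pkl","rb")) for i in(6,7)]
P=tri(a,(305,309),b,(320,225.5));print("rim",P.round(4),[plane(q,p,.048).round(4) for q,p in((a,(305,309)),(b,(320,225.5)))])
H,S,v=hsv(b); m=(abs(H-125)<25)&(S>12)&(S<60)&(v>90); E=ell(b,m,(240,130,400,275)); print(E, plane(b,E[0],.009))
print("loop",plane(b,(730-400-0+0+0,0+80+52),.009) , "spoon handle end",plane(b,(385,310),.004), "jar etc")
for q,p in((a,(195+120,140+80)),(b,(610-400+120,52+80))): print("loop",plane(q,p,.009).round(4))
# rim edge check: project circle
th=np.linspace(0,2*np.pi,60); im=b["bgr"].copy()
for r,z in((.030,.048),(.044,.0095)):
    for u in proj(b,np.c_[P[0]+r*np.cos(th),P[1]+r*np.sin(th),0*th+z]): cv2.circle(im,tuple(int(x) for x in u.round()),0,(0,255,0),-1)
cv2.imwrite("pics/v7.png",cv2.resize(im[110:290,220:420],None,fx=3,fy=3,interpolation=0))
```

```text
rim [ 0.4204 -0.1582  0.0477] [array([ 0.4205, -0.158 ,  0.048 ]), array([ 0.4202, -0.1581,  0.048 ])]Traceback (most recent call last):
  File "<stdin>", line 5, in <module>
  File "h.py", line 24, in ell
    C=max(cv2.findContours(mm,cv2.RETR_EXTERNAL,cv2.CHAIN_APPROX_NONE)[0],key=cv2.contourArea)
ValueError: max() iterable argument is empty
```

send_rows --rot '[[0, 0, 0], [0, 0, 0], [0, 0, 0], [0, 0, 0], [0, 0, 0], [0, 0, 0], [0, 0, 0], [0, 0, 0], [0, 0, 0], [0, 0, 0], [0, 0, 0]]' --offset '[[0.05, 0.003, 0.15], [0.05, 0.003, 0.33], [0.05, 0.003, 0.5], [0.05, 0.003, 0.6], [0.05, 0.003, 0.665], [0.05, 0.003, 0.665], [0.05, 0.003, 0.665], [0.05, 0.003, 0.665], [0.05, 0.003, 0.665], [0.05, 0.003, 0.665], [0.05, 0.003, 0.665]]' --hand '[1, 1, 1, 1, 1, 0.5, 0.5, 0.5, 0.5, 0.5, 0.5]' --newtons 40

```text
clock: 7.45
position: [0.4214, -0.1592, 0.0161]
tool_rot: [3.14, 0.001, 1.571]
ft_force: [-0.9, -0.7, -0.7]
opening: 0.0587
gripper_force: 43.1
```

send_rows --rot '[[0, 0, 0], [0, 0, 0], [0, 0, 0], [0, 0, 0], [0, 0, 0], [0, 0, 0], [0, 0, 0], [0, 0, 0], [0, 0, 0], [0, 0, 0], [0, 0, 0], [0, 0, 0], [0, 0, 0]]' --offset '[[0, 0, -0.1], [0, 0, -0.28], [0, 0, -0.45], [0, 0, -0.6], [0.12, 0.01, -0.65], [0.3, 0.03, -0.65], [0.5, 0.044, -0.65], [0.68, 0.044, -0.65], [0.78, 0.044, -0.62], [0.8, 0.044, -0.5], [0.8, 0.044, -0.4], [0.8, 0.044, -0.37], [0.8, 0.044, -0.37]]' --hand '[0.5, 0.5, 0.5, 0.5, 0.5, 0.5, 0.5, 0.5, 0.5, 0.5, 0.5, 0.5, 0.5]'

```text
clock: 8.53
position: [0.428, 0.0014, 0.0882]
tool_rot: [-3.138, -0.0, 1.571]
ft_force: [-0.2, -0.8, -0.6]
opening: 0.0592
gripper_force: 43.7
```

Run:
```python
from h import *
import pickle
d=cam("wrist"); pickle.dump(d,open("w8.pkl","wb"));s=arm.state();print(s["position"],s["tool_rot"],s["opening"],s["ft_force"]); c=cam("scene")
cv2.imwrite("pics/p8.png",np.hstack([d["bgr"][160:480,120:520],cv2.resize(c["bgr"][170:330,290:490],(400,320))]))
```

```text
[0.42900238 0.00099444 0.08921814] [-3.14028555e+00 -9.08925687e-05  1.57037797e+00] 0.05932206707167826 [ 0.58552945 -0.31288675 -0.86107046]
```

View pics/p8.png

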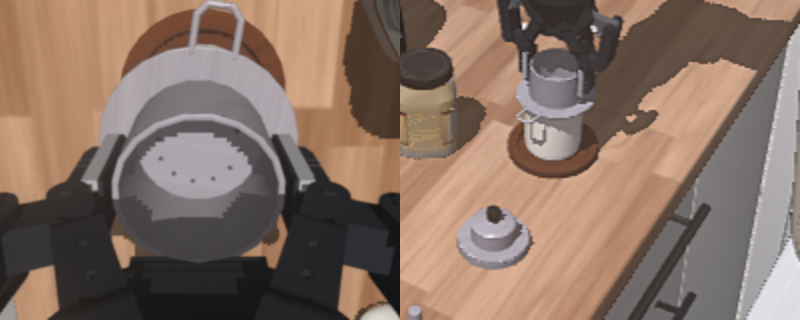

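The filter is held level over the beaker, still just clear of it. I'll lower it gently.

send_rows --rot '[[0, 0, 0], [0, 0, 0], [0, 0, 0], [0, 0, 0], [0, 0, 0]]' --offset '[[0, 0.005, 0.02], [0, 0.005, 0.04], [0, 0.005, 0.055], [0, 0.005, 0.066], [0, 0.005, 0.066]]' --hand '[0.5, 0.5, 0.5, 0.5, 0.5]'

```text
clock: 9.05
position: [0.4302, 0.001, 0.0757]
tool_rot: [-3.141, -0.0, 1.57]
ft_force: [0.2, -0.8, -0.7]
opening: 0.0591
gripper_force: 43.7
```

Now down another 1 mm, release, retreat up, and look.

send_rows --rot '[[0, 0, 0], [0, 0, 0], [0, 0, 0], [0, 0, 0], [0, 0, 0], [0, 0, 0], [0, 0, 0], [0, 0, 0], [0, 0, 0], [0, 0, 0], [0, 0, 0], [0, 0, 0]]' --offset '[[0, 0, 0.003], [0, 0, 0.006], [0, 0, 0.006], [0, 0, 0.006], [0, 0, 0.006], [0, 0, 0], [0, 0, -0.1], [0, 0, -0.25], [0, 0, -0.4], [0, 0, -0.5], [-0.15, 0, -0.5], [-0.15, 0, -0.5]]' --hand '[0.5, 0.5, 1, 1, 1, 1, 1, 1, 1, 1, 1, 1]'

```text
clock: 10.05
position: [0.4324, -0.0317, 0.1781]
tool_rot: [3.137, 0.003, 1.569]
ft_force: [0.8, 0.3, -1.2]
opening: 0.0857
gripper_force: 0.0
```

Run:
```python
from h import *
import pickle
d=cam("wrist"); pickle.dump(d,open("w9.pkl","wb"));s=arm.state();print(s["position"],s["tool_rot"],s["opening"],s["ft_force"]); c=cam("scene")
cv2.imwrite("pics/p9.png",np.hstack([d["bgr"][60:380,120:520],cv2.resize(c["bgr"][170:330,290:490],(400,320))]))
```

```text
[ 0.43137967 -0.03033344  0.17707125] [3.13914649e+00 1.06415267e-03 1.56839254e+00] 0.0852755909470056 [-0.57708857 -0.22662151  0.19187587]
```

View pics/p9.png

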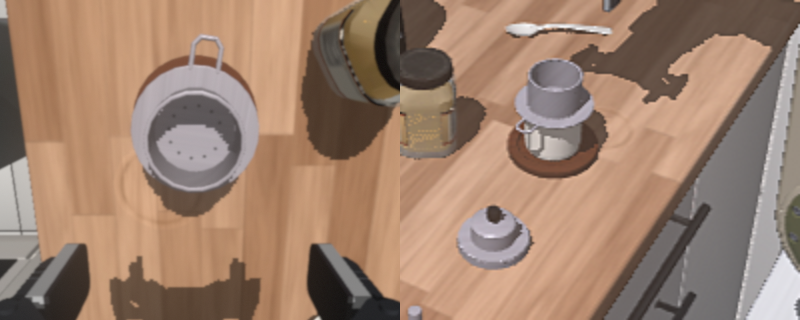

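The filter sits level on the beaker, with its rim centre about (314,199). I take a second view, then travel toward the press.

send_rows --rot '[[0, 0, 0], [0, 0, 0], [0, 0, 0]]' --offset '[[0.15, 0, -0.05], [0.25, 0, -0.1], [0.25, 0, -0.1]]' --hand '[1, 1, 1]'

```text
clock: 10.4
position: [0.4304, 0.0237, 0.197]
tool_rot: [3.141, -0.001, 1.573]
ft_force: [0.9, 0.4, 0.5]
opening: 0.0856
gripper_force: 0.0
```

Run:
```python
from h import *
import pickle
d=cam("wrist"); pickle.dump(d,open("w10.pkl","wb"));print(arm.state()["position"])
a=pickle.load(open("w9.pkl","rb")); e=[]
for q in(a,d):
    g=cv2.cvtColor(q["bgr"],cv2.COLOR_BGR2GRAY); x,y=map(int,proj(q,[.43,.002,.107])[0]); print(x,y,plane(q,(x,y),.107))
    r=g[y-70:y+70,x-70:x+70]; m=r<cv2.threshold(r[35:105,35:105],0,255,cv2.THRESH_OTSU)[0]
    C=cv2.HoughCircles(cv2.GaussianBlur(r,(3,3),0),cv2.HOUGH_GRADIENT,1,10,param1=80,param2=12,minRadius=38,maxRadius=60)
    print(C[0][:4]+[x-70,y-70,0] if C is not None else None)
print(plane(a,(314.5,199),.107))
```

```text
[0.43038277 0.02266273 0.19629136]
314 199 [0.42998724 0.00219075 0.107     ]
[[313.5        202.5         48.29999924]
 [314.5        192.5         39.09999847]
 [308.5        175.5         56.09999847]
 [326.5        200.5         58.29999924]]
317 276 [0.42934078 0.00209945 0.107     ]
[[318.5        275.5         39.70000076]
 [317.5        262.5         40.09999847]
 [317.5        286.5         50.29999924]
 [329.5        259.5         44.79999924]]
[0.43027802 0.00219018 0.107     ]
```

send_rows --rot '[[0, 0, 0], [0, 0, 0], [0, 0, 0], [0, 0, 0], [0, 0, 0], [0, 0, 0]]' --offset '[[0.2, 0, 0], [0.4, 0, 0], [0.6, -0.05, 0], [0.8, -0.1, 0], [1, -0.1, 0], [1, -0.1, 0]]' --hand '[1, 1, 1, 1, 1, 1]'

```text
clock: 10.95
position: [0.4093, 0.2265, 0.1953]
tool_rot: [-3.141, -0.002, 1.578]
ft_force: [1.5, 0.8, 0.1]
opening: 0.0848
gripper_force: 0.0
```

Run:
```python
from h import *
import pickle
d=cam("wrist"); pickle.dump(d,open("w11.pkl","wb"));print(arm.state()["position"],arm.state()["tool_rot"],proj(d,[.408,.306,.054]))
```

```text
[0.40942292 0.22390296 0.19509416] [-3.14045597e+00  2.77486642e-04  1.57713074e+00] [[317.8197827  120.30148013]]
```

send_rows --rot '[[0, 0, 0], [0, 0, 0], [0, 0, 0]]' --offset '[[0.15, 0, 0.1], [0.3, 0, 0.2], [0.3, 0, 0.2]]' --hand '[1, 1, 1]'

```text
clock: 11.25
position: [0.4089, 0.2826, 0.152]
tool_rot: [-3.137, 0.001, 1.573]
ft_force: [-1.2, -0.2, -0.8]
opening: 0.0855
gripper_force: 0.0
```

Run:
```python
from h import *
import pickle
d=cam("wrist"); pickle.dump(d,open("w12.pkl","wb"));print(arm.state()["position"],arm.state()["tool_rot"],proj(d,[.408,.306,.054]))
a=pickle.load(open("w11.pkl","rb"))
cv2.imwrite("pics/p12.png",np.hstack([a["bgr"][0:400,120:520],d["bgr"][80:480,120:520]]))
```

```text
[0.40902685 0.28094475 0.15323445] [-3.13709666e+00  2.53409206e-03  1.57262140e+00] [[318.11970317 207.48276484]]
```

View pics/p12.png

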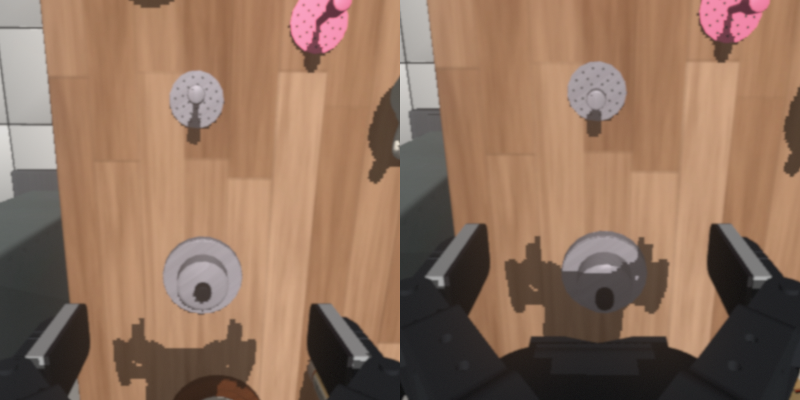

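Grip top: left (316,94), right (316,178). Disc centre: (317,99) and (317,171). Lid knob: (322,292) and (324,378). The pink press lies up-right and stays untouched.

Run:
```python
from h import *
import pickle
a,d=[pickle.load(open(f"w{i}.pkl","rb")) for i in(11,12)]
for n,p,q,z in(("grip",(316,94),(316,178),.054),("disc",(317,99),(317,171),.003),("knob",(322,292),(324,378),.049)):
    print(n,tri(a,p,d,q).round(4),plane(a,p,z).round(4),plane(d,q,z).round(4))
for c,(x,y) in((a,(317,99)),(d,(317,171))):
    H,S,v=hsv(c); g=np.where((S<60)&(v>90))
    E=ell(c,(S<60),(x-45,y-45,x+45,y+45)); print(np.round(E[0],1),np.round(E[1],1),plane(c,E[0],.003).round(4))
x,y=322,280
H,S,v=hsv(a); E=ell(a,S<60,(x-50,y-60,x+50,y+60)); print("lid",E,plane(a,E[0],.009).round(4))
```

```text
grip [0.4065 0.3245 0.0473] [0.4066 0.3239 0.054 ] [0.4066 0.3253 0.054 ]
disc [0.407  0.3244 0.0035] [0.4071 0.3244 0.003 ] [0.4068 0.3243 0.003 ]
knob [0.4128 0.1639 0.0406] [0.4126 0.1677 0.049 ] [0.4129 0.1702 0.049 ]
[316.1  99. ] [54.3 58.1] [0.4064 0.3244 0.003 ]
[316.4 170.8] [59.  59.5] [0.4064 0.3245 0.003 ]
lid ((322.066650390625, 274.8822326660156), (76.88168334960938, 79.04979705810547), 86.68102264404297) [0.413  0.1672 0.009 ]
```

send_rows --rot '[[0, 0, 0], [0, 0, 0], [0, 0, 0], [0, 0, 0], [0, 0, 0], [0, 0, 0], [0, 0, 0], [0, 0, 0], [0, 0, 0], [0, 0, 0], [0, 0, 0], [0, 0, 0], [0, 0, 0]]' --offset '[[0.15, -0.013, 0.05], [0.218, -0.013, 0.2], [0.218, -0.013, 0.35], [0.218, -0.013, 0.48], [0.218, -0.013, 0.56], [0.218, -0.013, 0.605], [0.218, -0.013, 0.615], [0.218, -0.013, 0.615], [0.218, -0.013, 0.615], [0.218, -0.013, 0.615], [0.218, -0.013, 0.615], [0.218, -0.013, 0.615], [0.218, -0.013, 0.615]]' --hand '[0.5, 0.5, 0.5, 0.5, 0.5, 0.5, 0.5, 0.05, 0.05, 0.05, 0.05, 0.05, 0.05]' --newtons 30

```text
clock: 12.38
position: [0.4087, 0.325, 0.034]
tool_rot: [3.14, -0.001, 1.571]
ft_force: [-1.0, -0.4, 2.2]
opening: 0.0116
gripper_force: 29.9
```

Run:
```python
from h import *
c=cam("scene"); s=arm.state(); print(s["position"],s["tool_rot"],s["opening"],s["ft_force"],s["gripper_force"])
cv2.imwrite("pics/p13.png",cv2.resize(c["bgr"][260:380,230:390],(800,600),interpolation=2))
```

```text
[0.40863323 0.32507129 0.03396482] [ 3.13983324e+00 -6.98735691e-04  1.57093319e+00] 0.011622422458303808 [ 0.55233889 -0.97807922  4.24824889] 29.905370771884918
```

View pics/p13.png

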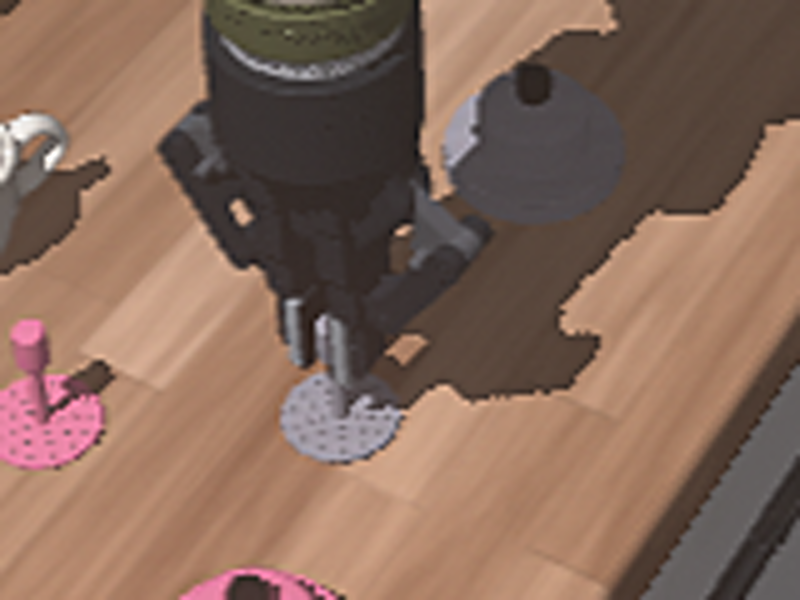

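The grey press is gripped by its knob and its disc is flat. Now I lift it and carry it over the filter.

send_rows --rot '[[0, 0, 0], [0, 0, 0], [0, 0, 0], [0, 0, 0], [0, 0, 0], [0, 0, 0], [0, 0, 0], [0, 0, 0], [0, 0, 0], [0, 0, 0], [0, 0, 0], [0, 0, 0]]' --offset '[[0, 0, -0.08], [0, 0, -0.25], [0, 0, -0.42], [0, 0, -0.6], [0, 0, -0.75], [-0.1, 0, -0.8], [-0.28, 0.03, -0.8], [-0.46, 0.06, -0.8], [-0.64, 0.1, -0.8], [-0.82, 0.1, -0.8], [-1, 0.1, -0.8], [-1, 0.1, -0.8]]' --hand '[0.05, 0.05, 0.05, 0.05, 0.05, 0.05, 0.05, 0.05, 0.05, 0.05, 0.05, 0.05]'

```text
clock: 13.43
position: [0.4276, 0.1199, 0.193]
tool_rot: [-3.141, 0.002, 1.565]
ft_force: [-0.5, 0.3, 0.2]
opening: 0.0117
gripper_force: 29.6
```

send_rows --rot '[[0, 0, 0], [0, 0, 0], [0, 0, 0], [0, 0, 0], [0, 0, 0]]' --offset '[[-0.18, 0, 0], [-0.36, 0, 0], [-0.5, 0, 0], [-0.59, 0, 0], [-0.59, 0, 0]]' --hand '[0.05, 0.05, 0.05, 0.05, 0.05]'

```text
clock: 13.85
position: [0.428, 0.0042, 0.1931]
tool_rot: [3.141, 0.001, 1.567]
ft_force: [0.4, -0.5, -0.0]
opening: 0.0113
gripper_force: 29.6
```

Run:
```python
from h import *
s=arm.state(); print(s["position"],s["tool_rot"],s["opening"],s["ft_force"],s["gripper_force"]); print("offset for .430,.0025,.103:",tool(np.array([.430,.0025,.103])-s["position"]).round(3))
```

```text
[0.4280317  0.00421532 0.19309387] [3.14133181e+00 1.02965917e-03 1.56689131e+00] 0.011346369101465427 [ 0.35251869 -0.49741777 -0.03494636] 29.62083488702774
offset for .430,.0025,.103: [-0.008  0.01   0.45 ]
```

send_rows --rot '[[0, 0, 0], [0, 0, 0], [0, 0, 0], [0, 0, 0], [0, 0, 0], [0, 0, 0], [0, 0, 0], [0, 0, 0], [0, 0, 0], [0, 0, 0]]' --offset '[[-0.008, 0.01, 0.08], [-0.008, 0.01, 0.16], [-0.008, 0.01, 0.2], [-0.008, 0.01, 0.23], [-0.008, 0.01, 0.26], [-0.008, 0.01, 0.3], [-0.008, 0.01, 0.34], [-0.008, 0.01, 0.38], [-0.008, 0.01, 0.4], [-0.008, 0.01, 0.4]]' --hand '[0.05, 0.05, 0.05, 0.05, 0.05, 0.05, 0.05, 0.05, 0.05, 0.05]'

```text
clock: 14.68
position: [0.4292, 0.0052, 0.112]
tool_rot: [-3.14, -0.0, 1.571]
ft_force: [-0.0, -0.8, -1.0]
opening: 0.0114
gripper_force: 29.7
```

send_rows --rot '[[0, 0, 0], [0, 0, 0], [0, 0, 0], [0, 0, 0]]' --offset '[[-0.006, 0.004, 0.01], [-0.013, 0.004, 0.02], [-0.013, 0.004, 0.035], [-0.013, 0.004, 0.035]]' --hand '[0.05, 0.05, 0.05, 0.05]'

```text
clock: 15.02
position: [0.4306, 0.0023, 0.1058]
tool_rot: [-3.141, 0.0, 1.57]
ft_force: [-0.1, -0.6, -0.6]
opening: 0.0115
gripper_force: 29.7
```

send_rows --rot '[[0, 0, 0], [0, 0, 0], [0, 0, 0], [0, 0, 0], [0, 0, 0], [0, 0, 0], [0, 0, 0], [0, 0, 0], [0, 0, 0], [0, 0, 0], [0, 0, 0], [0, 0, 0], [0, 0, 0]]' --offset '[[0, 0, 0.007], [0, 0, 0.013], [0, 0, 0.013], [0, 0, 0.013], [0, 0, 0.013], [0, 0, 0.013], [0, 0, -0.03], [0, 0, -0.1], [0, 0, -0.22], [0, 0, -0.38], [0, 0, -0.48], [-0.15, 0, -0.5], [-0.15, 0, -0.5]]' --hand '[0.05, 0.05, 0.05, 0.2, 0.2, 0.2, 0.2, 0.2, 0.2, 0.5, 0.5, 0.5, 0.5]'

```text
clock: 16.1
position: [0.4328, -0.0303, 0.2091]
tool_rot: [3.136, 0.003, 1.569]
ft_force: [0.3, -0.2, -0.2]
opening: 0.0425
gripper_force: 0.0
```

Run:
```python
from h import *
import pickle
d=cam("wrist"); c=cam("scene"); s=arm.state(); print(s["position"],s["tool_rot"],s["opening"],s["ft_force"])
pickle.dump((d,c),open("w14.pkl","wb")); print(proj(d,[[.43,.002,.123],[.43,.002,.107]]))
cv2.imwrite("pics/p14.png",np.hstack([d["bgr"][60:460,120:520],cv2.resize(c["bgr"][150:310,330:490],(400,400),interpolation=2)]))
```

```text
[ 0.4310304  -0.02811636  0.20694039] [3.14018311e+00 2.60255549e-04 1.56888145e+00] 0.04257790850649264 [-0.33885232  1.0109458  -0.16465073]
[[313.52197626 197.08086509]
 [313.67268123 192.7935025 ]]
```

View pics/p14.png

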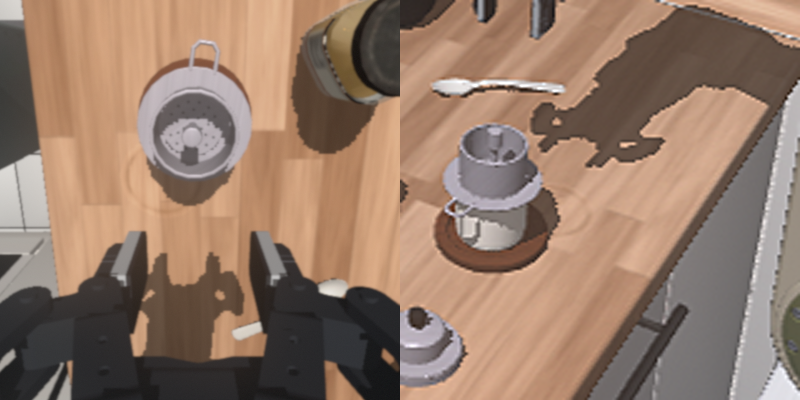

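The press stands upright on the filter floor: grip at about (312,193), rim centre (314,193). The stack is undisturbed. Next is the lid.

send_rows --rot '[[0, 0, 0], [0, 0, 0], [0, 0, 0], [0, 0, 0], [0, 0, 0], [0, 0, 0], [0, 0, 0]]' --offset '[[0.15, 0, 0], [0.33, -0.02, 0], [0.51, -0.05, 0], [0.69, -0.09, 0.05], [0.83, -0.09, 0.15], [0.85, -0.09, 0.2], [0.85, -0.09, 0.2]]' --hand '[0.5, 0.5, 0.5, 0.5, 0.5, 0.5, 0.5]'

```text
clock: 16.78
position: [0.41, 0.1441, 0.1636]
tool_rot: [-3.136, 0.001, 1.575]
ft_force: [-0.7, -0.2, -1.0]
opening: 0.0427
gripper_force: 0.0
```

```bash
cat > lid.py <<'E'
from h import *
import pickle,sys
d=cam("wrist"); pickle.dump(d,open(sys.argv[1],"wb")); s=arm.state(); print(s["position"],s["tool_rot"])
H,S,v=hsv(d); x,y=map(int,proj(d,[.413,.167,.03])[0]); r=(x-80,max(0,y-80),x+80,y+80)
E=ell(d,(S<60)&(v>60),r); x,y=map(int,proj(d,[.413,.167,.045])[0])
m=np.zeros(v.shape,bool); m[y-25:y+25,x-25:x+25]=(v<55)[y-25:y+25,x-25:x+25]; B,l=blobs(m,15); print("knob blobs",B,(x,y))
print("lid",E,plane(d,E[0],.009).round(4))
for b in B: print(plane(d,b[1],.045).round(4))
E
python3 lid.py w15.pkl
```

```text
[0.41093584 0.1430988  0.16478238] [-3.13790249e+00  8.84206705e-04  1.57336609e+00]
knob blobs [] (323, 202)
lid ((323.3909606933594, 194.23809814453125), (93.5233383178711, 94.43473052978516), 8.818777084350586) [0.413  0.1669 0.009 ]
```

send_rows --rot '[[0, 0, 0], [0, 0, 0], [0, 0, 0]]' --offset '[[0.1, 0, 0.05], [0.15, 0, 0.1], [0.15, 0, 0.1]]' --hand '[0.5, 0.5, 0.5]'

```text
clock: 17.08
position: [0.4121, 0.1727, 0.1448]
tool_rot: [-3.14, 0.0, 1.571]
ft_force: [-0.2, -0.0, -0.1]
opening: 0.0428
gripper_force: 0.0
```

```bash
python3 lid.py w16.pkl
```

```text
[0.41217181 0.17211078 0.1454425 ] [-3.13977172e+00  8.45910179e-04  1.57121670e+00]
knob blobs [] (320, 248)
lid ((320.014892578125, 234.4359893798828), (95.4705810546875, 96.5920181274414), 83.87324523925781) [0.4129 0.1671 0.009 ]
```

Run:
```python
from h import *
import pickle
e=[];Q=[]
for n in("w15.pkl","w16.pkl"):
    d=pickle.load(open(n,"rb")); x,y=map(int,proj(d,[.413,.167,.045])[0]); w=d["bgr"][y-25:y+26,x-25:x+26].max(2)
    print(np.percentile(w,[0,2,10,30,50,80])); B,l=blobs(w<(w.min()+30),15); print(B)
    b=max(B,key=lambda b:b[0][4])[1]; e.append((b[0]+x-25,b[1]+y-25)); Q.append(d)
print(e,tri(Q[0],e[0],Q[1],e[1]).round(4))
```

```text
[ 69.  71.  77. 159. 173. 187.]
[([16, 17, 20, 27, 399], [25.3, 29.4])]
[ 67.  68.  71. 152. 169. 180.]
[([15, 16, 21, 27, 419], [25.0, 28.5])]
[(323.3, 206.4), (320.0, 251.5)] [0.4128 0.1628 0.0381]
```

send_rows --rot '[[0, 0, 0], [0, 0, 0], [0, 0, 0], [0, 0, 0], [0, 0, 0], [0, 0, 0], [0, 0, 0], [0, 0, 0]]' --offset '[[-0.025, 0.004, 0.1], [-0.025, 0.004, 0.25], [-0.025, 0.004, 0.38], [-0.025, 0.004, 0.46], [-0.025, 0.004, 0.51], [-0.025, 0.004, 0.535], [-0.025, 0.004, 0.545], [-0.025, 0.004, 0.545]]' --hand '[0.35, 0.35, 0.35, 0.35, 0.35, 0.35, 0.35, 0.35]'

```text
clock: 17.8
position: [0.4139, 0.1669, 0.0374]
tool_rot: [3.141, 0.0, 1.57]
ft_force: [0.2, -0.3, 0.1]
opening: 0.03
gripper_force: 0.0
```

Well placed with no contact. I'll go 1 mm lower and close.

send_rows --rot '[[0, 0, 0], [0, 0, 0], [0, 0, 0], [0, 0, 0], [0, 0, 0], [0, 0, 0], [0, 0, 0]]' --offset '[[0, -0.004, 0.006], [0, -0.004, 0.006], [0, -0.004, 0.006], [0, -0.004, 0.006], [0, -0.004, 0.006], [0, -0.004, 0.006], [0, -0.004, 0.006]]' --hand '[0.35, 0.05, 0.05, 0.05, 0.05, 0.05, 0.05]' --newtons 40

```text
clock: 18.38
position: [0.4134, 0.1675, 0.0367]
tool_rot: [3.14, 0.0, 1.571]
ft_force: [-1.0, -0.6, 5.8]
opening: 0.0127
gripper_force: 39.1
```

send_rows --rot '[[0, 0, 0], [0, 0, 0], [0, 0, 0], [0, 0, 0], [0, 0, 0], [0, 0, 0], [0, 0, 0], [0, 0, 0], [0, 0, 0], [0, 0, 0], [0, 0, 0], [0, 0, 0]]' --offset '[[0, 0, -0.06], [0, 0, -0.2], [0, 0, -0.36], [0, 0, -0.52], [0, 0, -0.68], [0, 0, -0.8], [-0.15, 0.02, -0.82], [-0.32, 0.05, -0.82], [-0.5, 0.083, -0.82], [-0.67, 0.083, -0.82], [-0.825, 0.083, -0.82], [-0.825, 0.083, -0.82]]' --hand '[0.05, 0.05, 0.05, 0.05, 0.05, 0.05, 0.05, 0.05, 0.05, 0.05, 0.05, 0.05]'

```text
clock: 19.38
position: [0.4296, -0.0018, 0.1999]
tool_rot: [3.141, 0.002, 1.565]
ft_force: [0.1, 0.6, -0.6]
opening: 0.0129
gripper_force: 39.1
```

Run:
```python
from h import *
d=cam("wrist"); s=arm.state(); print(s["position"],s["tool_rot"],s["opening"],s["ft_force"],s["gripper_force"])
p=s["position"]; print("offset:",tool(np.array([.430,.0025,.1347])-p).round(3))
H,S,v=hsv(d); zl=p[2]-.0367+.009
x,y=proj(d,[p[0],p[1],zl])[0]; print(x,y,plane(d,(x,y),zl))
for k in(-.038,.038): print(proj(d,[[p[0]+k,p[1],zl],[p[0],p[1]+k,zl]]).round(0).tolist())
m=((S<60)&(v>110))[int(y)-150:int(y)-5]; 
for yy in range(int(y)-150,int(y),15): 
    xs=np.nonzero((S[yy]<60)&(v[yy]>100)&(abs(np.arange(640)-x)<180))[0]; print(yy,(xs.min(),xs.max(),len(xs)) if len(xs) else None)
```

```text
[4.29363435e-01 2.27194477e-04 1.99815901e-01] [3.14150163e+00 2.34036496e-04 1.56582331e+00] 0.012343523972882839 [ 0.09854826  0.88916962 -1.24114026] 39.09308731555939
offset: [0.011 0.003 0.326]
318.36365367727785 278.7504166424558 [4.29363435e-01 2.27194477e-04 1.72115901e-01]
[[242.0, 279.0], [319.0, 346.0]]
[[395.0, 278.0], [318.0, 203.0]]
128 None
143 (np.int64(322), np.int64(451), 21)
158 (np.int64(315), np.int64(344), 10)
173 (np.int64(294), np.int64(454), 62)
188 (np.int64(275), np.int64(469), 99)
203 (np.int64(266), np.int64(498), 91)
218 (np.int64(262), np.int64(376), 115)
233 (np.int64(148), np.int64(375), 130)
248 (np.int64(139), np.int64(385), 161)
263 (np.int64(139), np.int64(391), 176)
```

send_rows --rot '[[0, 0, 0], [0, 0, 0], [0, 0, 0], [0, 0, 0], [0, 0, 0], [0, 0, 0], [0, 0, 0], [0, 0, 0], [0, 0, 0]]' --offset '[[0.011, 0.003, 0.06], [0.011, 0.003, 0.13], [0.011, 0.003, 0.18], [0.011, 0.003, 0.215], [0.011, 0.003, 0.24], [0.011, 0.003, 0.26], [0.011, 0.003, 0.28], [0.011, 0.003, 0.295], [0.011, 0.003, 0.295]]' --hand '[0.05, 0.05, 0.05, 0.05, 0.05, 0.05, 0.05, 0.05, 0.05]'

```text
clock: 20.18
position: [0.4298, 0.0048, 0.1405]
tool_rot: [-3.141, -0.0, 1.571]
ft_force: [0.0, -0.5, -1.4]
opening: 0.0127
gripper_force: 39.1
```

send_rows --rot '[[0, 0, 0], [0, 0, 0], [0, 0, 0], [0, 0, 0]]' --offset '[[-0.006, 0, 0.008], [-0.012, 0, 0.016], [-0.012, 0, 0.024], [-0.012, 0, 0.024]]' --hand '[0.05, 0.05, 0.05, 0.05]'

```text
clock: 20.52
position: [0.4298, 0.0021, 0.1359]
tool_rot: [-3.141, 0.0, 1.57]
ft_force: [0.3, -0.4, -0.0]
opening: 0.0127
gripper_force: 39.1
```

send_rows --rot '[[0, 0, 0], [0, 0, 0], [0, 0, 0], [0, 0, 0], [0, 0, 0], [0, 0, 0], [0, 0, 0], [0, 0, 0], [0, 0, 0], [0, 0, 0], [0, 0, 0], [0, 0, 0], [0, 0, 0], [0, 0, 0]]' --offset '[[0, 0, 0.003], [0, 0, 0.003], [0, 0, 0], [0, 0, 0], [0, 0, 0], [0, 0, 0], [0, 0, -0.04], [0, 0, -0.12], [0, 0, -0.25], [0, 0, -0.4], [-0.15, 0, -0.4], [-0.25, 0, -0.4], [-0.25, 0, -0.4], [-0.25, 0, -0.4]]' --hand '[0.05, 0.05, 0.35, 0.35, 0.35, 0.35, 0.35, 0.35, 0.35, 0.35, 0.35, 0.35, 0.35, 0.35]'

```text
clock: 21.68
position: [0.43, -0.0483, 0.2167]
tool_rot: [3.141, 0.0, 1.569]
ft_force: [0.7, 0.1, -1.4]
opening: 0.03
gripper_force: 0.0
```

Run:
```python
from h import *
d=cam("wrist"); c=cam("scene"); s=arm.state(); print(s["position"],s["opening"],s["ft_force"])
print(proj(d,[.43,.002,.107]),proj(c,[[.43,.002,.107],[.43,.002,0]]))
cv2.imwrite("pics/p17.png",np.hstack([d["bgr"][60:460,120:520],cv2.resize(c["bgr"][130:330,290:490],(400,400),interpolation=2)]))
```

```text
[ 0.42960812 -0.0473358   0.21613672] 0.03007341369241755 [ 0.16924928 -0.25200664  0.32818211]
[[318.46643112 164.66851522]] [[366.85678194 206.76683503]
 [365.41736965 244.28537604]]
```

View pics/p17.png

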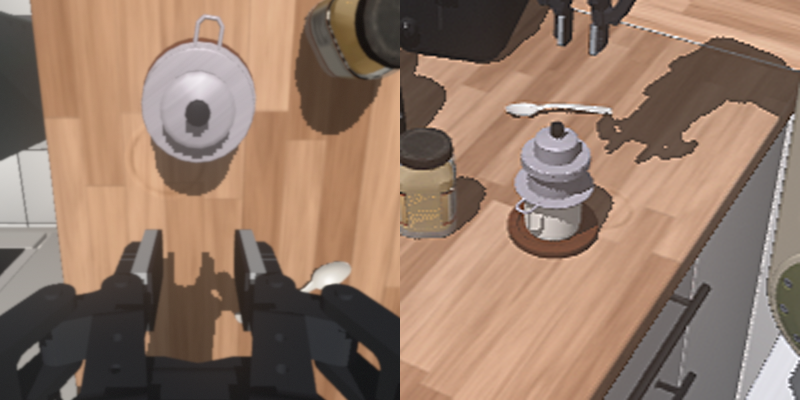

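The lid is level and centred. Its knob is at scene (368,192), right where a seated lid's knob should project, and the hand is clear. I'm handing in.

```bash
python3 -c "
from station import arm
print(arm.sign_off())"
```

```text
the job is handed in; nothing more can be done
None
```

I put the drip filter together in the order asked (beaker in the coaster, then filter, press and lid) and handed it in at about 22 s of the 112 s; the last view showed the stack level, though I did not re-measure the cup, spoon and jar afterwards.

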